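# Seat a tube leg in the welding jig and snap the toggle clamp over

### The job

In the welding jig, push the capped square tube along its channel until it is firmly home against the end stop, without ramming it. Then push the upright handle of the toggle clamp over its centre so that it snaps shut by itself and its pad holds the tube down; stop pushing as it snaps and do not force the handle on against its stop. Leave the tube home and the clamp shut, and leave the other things on the bench alone.

Things in the scene. Friction and masses are not known exactly. Their poses are not given: they have to be found in the camera images.
- jig: Fixed steel welding jig, bolted to the bench at a place and yaw that differ each time. Base plate 12 mm thick, x -140..140, y -72..162 mm in this frame. Origin on the bench under the channel's middle; x along the channel towards the end stop, y to the clamp's side, z up. It carries the stop and the clamp. More than 18 N from the robot on jig or clamp counts as forcing it.
- channel (a point): Middle of the channel's floor, the jig's (0, 0, 12) mm; axes as the jig's. Two steel fences 6 mm thick and 22 mm high stand 53 mm apart either side of it, from x = -105 to 95 mm.
- stop: Fixed steel end-stop block at the far (+x) end of the channel, 25 x 65 x 45 mm high, axes as the jig's; origin at the foot of its near face, in the middle of the channel, on the plate.
- stop_face (a point): Point on the stop's near face, channel middle, 20 mm above the plate; axes as the jig's. The tube is home when its far end touches here.
- tube: Loose steel square tube, 120 mm long (its x), 50 x 50 mm, 3 mm wall, about 0.4 kg; flat cap on its near (-x) end, far end open. Origin at the middle of its underside. Starts in the channel 40 to 75 mm short of the stop; its top is 62 mm above the bench, 28 above the fences. Slides under 2 to 6 N; over 25 N is ramming; at the stop a push of 12 to 15 N for a quarter second seats it firmly.
- tube_end (a point): Middle of the tube's far (+x, open) end, 20 mm above its underside.
- tube_cap (a point): Middle of the tube's near (-x) cap face, 25 mm above its underside: where to push.
- slot_mid (a point): Middle of the clamp's slot, on the plate's top at the jig's (50, 85, 12) mm; axes as the jig's. The clamp's 50 x 50 mm foot is bolted somewhere along the slot, up to 20 mm either way along the jig's y. This setting s differs each time and is not reported: find the handle by touch or sight.
- pivot_mid (a point): Where the clamp's pivot would be with s = 0: 73 mm above slot_mid (the true pivot is s further along jig y). Pivot axis parallel to the jig's x. On it turns a bell-crank lever: an 18 mm thick handle ending in a 24 mm black ball, 110 mm from the pivot, and an 85 mm clamp arm towards the tube with a rubber pad.
- clamp (a joint): Angle of the clamp's lever (rad): 0 open (handle leans 0.45 rad from upright to jig +y, arm raised), growing as the handle goes over to jig -y. Pushed at the ball, its spring resists with 5 to 12 N, falling to nothing at about 0.67; beyond that it snaps shut by itself, before that it springs back open. Shut at 0.75 its pad lies hard on the tube: pushing on meets a rigid stop.
- ball_open (a point): Where the ball's centre would be with the clamp open and s = 0: 48 mm to jig +y of pivot_mid and 99 mm above it. The true ball is up to 20 mm either way along jig y.
- ball_shut (a point): Where the ball's centre would be with the clamp shut and s = 0: 32 mm to jig -y of pivot_mid and 105 mm above it (again s off along jig y). At the snap point, 0.67 rad, the ball is 8 mm before this, on its +y side.
- grinder: Bystander: yellow angle grinder lying on the bench, about 260 x 115 x 75 mm, disc up. Leave alone.
- spray_can: Bystander: standing blue spray can, 64 mm across, 180 mm high, origin under its middle. Leave alone.
- offcut: Bystander: square steel offcut, 160 x 25 x 25 mm, lying on the bench. Leave alone.
Mind the look-alikes: they are no part of the job. Leave any pink, purple or red look-alike of the tube alone.

How it is judged:
By the outcome, as a careful person would: the job done as asked, in the order asked, and still so for the second after the job is handed in, with the robot touching nothing.
It also fails if it takes over 70 s, if anything falls off the work surface, if the arm or the gripper's body presses on something with over 40 N, if the wrist force passes 120 N, or if a joint passes its speed limit or range.

### The arm

A 6-joint arm with a two-finger parallel gripper is mounted at the origin on the work surface. World frame = base frame: x ahead of the robot, y to its left, z up, the work surface at z = 0. Lengths are in m, angles in rad, forces in N, time in s.
With the tool pointing down it reaches from about 0.375 to 0.925 m from the base axis. Payload 5.7 kg.
Tool frame: the origin (TCP) lies between the finger pads; the fingertips stand 22 mm ahead of it and the grasp point (between the pads) lies 3 mm ahead of it; z points along the fingers, y is the line along which they close (so a half turn about z gives the same grasp; the last joint's range is limited). The gripper opens to 88 mm and grips with 3 to 60 N. Pads are 20 mm wide; open, the fingers measure 115 mm over their backs; the gripper's body (75 mm by 178 mm) begins 61 mm behind the grasp point.
Start: joints at [-1.312, 0.359, 1.51, -0, 1.272, -0.115], TCP at [0.219, -0.559, 0.245] pointing down, gripper open.
Joint ranges: [-2.97, 2.97], [-1.01, 2.36], [0.21, 2.38], [-0.96, 4.11], [0.2, 2.71], [-2.98, 2.98]. Speed limits (rad/s): [2.39, 2.39, 3.14, 3.14, 3.14, 3.14].

### API

Orientations are given as a unit quaternion [w, x, y, z].
In Python, from station import bot, get_image, calibration, job, nets gives the robot as it stands.
- The arm moves only by the tool apply_moves, never from a script. Its argument "increments" is one flat list of numbers, 5 for each row, row after row: the opening, from 0 (shut) to 1 (fully open), then the shift along the world's x, y, z each as a share of 400 mm, from -1 to 1, then the turn about the world's z as a share of 120 degrees, from -1 to 1. In form: [gripper, tx, ty, tz, spin, gripper, tx, ty, tz, spin, ...]. A call has exactly 10 rows; each row is the pose to reach, as a shift and turn from the pose commanded when the call began; what a row does not reach only later rows make up. A row lasts 1/8 s, in which the tool goes at most 62.5 mm and 10.7 degrees, less where a joint would pass 70% of its speed; a pose out of reach is approached as far as the arm can. A call with a number of a shift or a turn outside -1 to 1 is refused whole. A call with a gripper value outside its range is refused whole. The fingers move at their own pace and stop on an object; "newtons" is the grip in N (left out, the last holds). Time passes only in rows, so rows that repeat a pose let the fingers close, or fill a call up. It gives the time, the measured TCP pose, the force, the opening and the grip force at its end, in the units of the state.
- bot.get_state(): the state, without advancing time (a new reading comes with each control period).
- get_image(name): name is "scene" or "top"; returns (picture, depth): 400x640x3 uint8, blue, green, red; 400x640 float32, m along the optical axis (not along the pixel's ray), 0 where there is no reading.
- calibration(name): a dict with "intrinsics" (3x3 intrinsics, pixels), "k1" (the pictures are not rectified: a ray, as slopes to the right and down, at radius r is drawn at 1 + k1 r^2 times it, then the intrinsics apply), "rvec" (rotation vector, rad) and "tvec" (3), from world to camera coordinates, as OpenCV has them. Camera axes: x right, y down, z forward; pixel columns grow to the right and rows downward; lengths in m; the calibration is good to about 2 mm. A picture is of the moment at which its call begins. calibration takes no time and is no camera call.
- job.sign_off(): hands the job in; it is judged then, once.
Trained networks look in the newest picture that a camera, given by its name, has taken for a name from the list of things; names that differ only in an ending like _2 or _b are one class to them, and where a whole thing is asked for, a point or a joint stands for the part that bears it (a point fixed in the world has none). Each returns a list of dicts, best first, with "score" (0 to 1); they miss things now and then, are a little off and sometimes report something else, mostly with a low value. They report only what shows in the picture. A call takes as long as a camera call. They do not tell look-alikes from the thing itself.
- nets.spot_in(query, camera): "extent" ([left, top, width, height] in pixels, round what is visible of it).
- nets.tip_of(query, camera): "xy" ([column, row] in pixels: a listed point, or the origin of a listed thing).
The state is a dict: "time_s": time; "joint_pos": joint angles; "joint_vel": joint speeds; "tau": joint torques, N m; "tcp_pos": TCP position; "ee_rot": TCP orientation; "force": force on the tool from outside, world axes, zero at the start; "torque": the same for the moment, N m; "grip_width": opening from 0.0 (shut) to 1.0 (fully open); "grip_force": force on a finger pad.
Only numpy, scipy, OpenCV 4.12 (cv2) and the standard library are available. Lean on these libraries where they do the work, as an engineer would, in place of code of your own. Each camera call takes 0.05 s, during which the arm holds its last target. There are 200 camera calls.

## Working session

There is one attempt and no reset: what is moved stays moved. The work goes in short steps, Python scripts to look and compute and a tool call to move; the robot and the scene stay as the last step left them, time stands still between calls to the robot, and variables do not carry over. Pictures are saved under pics/ and viewed, at most 10 in all, crops included, and the job is handed in when it is done.

Besides the shell and the picture viewer there is one more tool, called by a JSON object that holds its "fn" and its "kwargs". apply_moves: Moves the arm, as the interface text tells. Its arguments: {"type":"object","properties":{"increments":{"type":"array"},"newtons":{"type":"number"}},"required":["increments"]}

```bash
mkdir -p pics; cat > h.py <<'E'
import numpy as np, cv2
from station import bot,get_image,calibration,job,nets
def world(name,uv,d):
    c=calibration(name);K=np.array(c["intrinsics"],float);uv=np.atleast_2d(uv).astype(float);d=np.atleast_1d(d)
    p=cv2.undistortPoints(uv.reshape(-1,1,2),K,np.array([c["k1"],0,0,0,0.])).reshape(-1,2)
    X=np.c_[p*d[:,None],d]
    R=cv2.Rodrigues(np.array(c["rvec"],float))[0]
    return (X-np.array(c["tvec"]).ravel())@R
def cloud(name,depth):
    v,u=np.mgrid[:400,:640]
    return world(name,np.c_[u.ravel(),v.ravel()],depth.ravel()).reshape(400,640,3)
def proj(name,P):
    c=calibration(name)
    return cv2.projectPoints(np.atleast_2d(P).astype(float),np.array(c["rvec"],float),np.array(c["tvec"],float),np.array(c["intrinsics"],float),np.array([c["k1"],0,0,0,0.]))[0].reshape(-1,2)
E
python3 - <<'E'
from h import *
for n in("scene","top"):
    im,d=get_image(n);cv2.imwrite(f"pics/{n}0.png",im);np.save(f"{n}0.npy",d);np.save(f"{n}0i.npy",im)
    W=cloud(n,d)
    for q in("stop_face","stop","tube_cap","tube_end","channel","slot_mid","clamp"):
        try:
            for r in nets.tip_of(q,n)[:3]:
                u,v=map(int,np.round(r["xy"]));print(n,q,round(r["score"],2),u,v,W[v,u].round(3))
        except Exception as e: print(q,e)
print(bot.get_state())
E
```

```text
scene stop_face 0.57 340 250 [0.672 0.016 0.049]
scene stop 0.54 341 250 [0.674 0.018 0.049]
scene tube_cap 0.93 225 268 [ 0.433 -0.183  0.037]
scene tube_cap 0.9 284 221 [0.488 0.027 0.061]
scene tube_cap 0.83 247 180 [0.279 0.146 0.045]
scene tube_end 0.75 321 236 [0.588 0.066 0.017]
scene tube_end 0.67 278 198 [ 0.38   0.168 -0.002]
scene tube_end 0.62 208 246 [ 0.353 -0.15   0.048]
scene channel 0.75 313 243 [0.59  0.013 0.037]
scene slot_mid 0.65 337 230 [0.615 0.119 0.01 ]
clamp it knows: ball_open, ball_shut, channel, grinder, jig, offcut, pivot_mid, slot_mid, spray_can, stop, stop_face, tube, tube_cap, tube_end
top stop_face 0.76 307 162 [0.653 0.049 0.02 ]
top stop 0.63 305 160 [0.656 0.055 0.04 ]
top tube_cap 0.95 379 228 [ 0.439 -0.184  0.002]
top tube_cap 0.94 310 216 [0.475 0.039 0.062]
top tube_cap 0.91 362 176 [ 0.608 -0.13   0.005]
top tube_end 0.92 309 179 [0.598 0.043 0.009]
top tube_end 0.69 272 250 [ 0.369  0.163 -0.001]
top tube_end 0.64 360 264 [ 0.323 -0.121  0.002]
top channel 0.81 309 190 [0.557 0.042 0.061]
top channel 0.32 290 168 [0.634 0.104 0.015]
top sl
[... 174 characters left out ...]
ube_end
{'time_s': 0.7, 'joint_pos': array([-1.31210426e+00,  3.58775564e-01,  1.51035854e+00, -1.88871541e-06,
        1.27254190e+00, -1.15061288e-01]), 'joint_vel': array([ 0.00132844, -0.00123492,  0.00045765, -0.00023012, -0.00058268,
        0.00013559]), 'tau': array([ 5.85721937e-04, -5.15169990e+01, -2.71077472e+01,  6.78968593e-02,
        2.45257979e-02,  1.35547253e-06]), 'tcp_pos': array([ 0.21907626, -0.55855393,  0.24465316]), 'ee_rot': array([-4.15012915e-05,  9.82589259e-01,  1.85791137e-01, -3.89055219e-06]), 'force': array([-0.61898811,  1.08930399, -0.07043173]), 'torque': array([-0.03596959,  0.04954241, -0.02369077]), 'grip_force': 0.0, 'grip_width': 0.9983205311308907}
```

View pics/scene0.png

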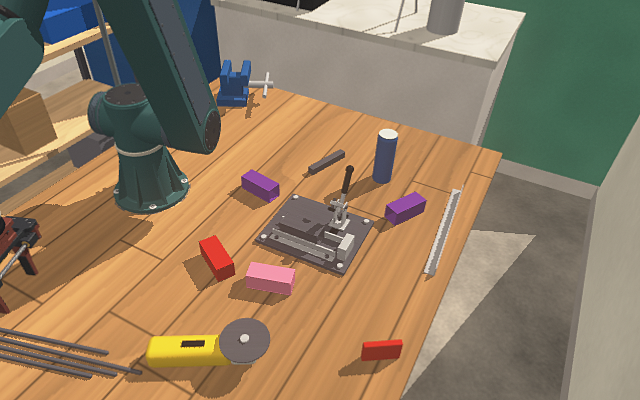

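View pics/top0.png

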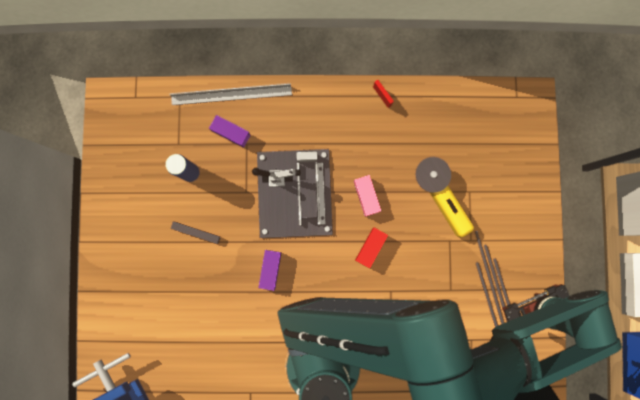

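The jig is centred at about (296,193) in the top picture, with its stop at (308,157), its clamp around (282,178) and the black ball near (258,173). In the scene picture the ball is near (349,170). The purple, pink and red blocks are look-alikes. Next I fit the plate, the tube and the ball.

```bash
python3 - <<'E'
from h import *
im=np.load("top0i.npy");d=np.load("top0.npy");W=cloud("top",d)
print("depth noise wood", np.std(W[250:270,300:330,2]), np.mean(W[250:270,300:330,2]), calibration("top")["intrinsics"], calibration("top")["tvec"])
hsv=cv2.cvtColor(im,cv2.COLOR_BGR2HSV)
m=((hsv[...,1]<70)).astype(np.uint8); m[:140]=0;m[245:]=0;m[:,:250]=0;m[:,340:]=0
m=cv2.morphologyEx(m,cv2.MORPH_OPEN,np.ones((7,7)));
# plate outline corners at z=.012
ct=max(cv2.findContours(m,0,2)[0],key=cv2.contourArea)
pts=ct.reshape(-1,2).astype(float)
# intersect rays with z=.012
a=world("top",pts,np.full(len(pts),1.));b=world("top",pts,np.full(len(pts),2.))
t=(.012-a[:,2])/(b[:,2]-a[:,2]);P=a+t[:,None]*(b-a)
r=cv2.minAreaRect((P[:,:2]*1000).astype(np.float32));print(r);print(cv2.boxPoints(r))
for lo,hi in((.03,.045),(.05,.056),(.056,.068)):
    s=(W[...,2]>lo)&(W[...,2]<hi);s[:140]=0;s[245:]=0;s[:,:250]=0;s[:,340:]=0
    q=W[s];print(lo,len(q),q[:,:2].min(0),q[:,:2].max(0))
def up(n,im,x0,y0,x1,y1,k): cv2.imwrite(n,cv2.resize(im[y0:y1,x0:x1],None,fx=k,fy=k,interpolation=cv2.INTER_CUBIC))
up("pics/tc.png",im,245,140,345,250,5)
up("pics/sc.png",np.load("scene0i.npy"),245,155,385,280,5)
E
```

```text
depth noise wood 0.09606892504499218 0.007034867661536978 [[514.32003915   0.         320.44466481]
 [  0.         514.32003915 198.68079307]
 [  0.           0.           1.        ]] [0.00790238 0.53301053 1.62726276]
((552.9266357421875, 90.34266662597656), (275.14404296875, 229.63119506835938), 2.2609643936157227)
[[410.93213  199.64153 ]
 [419.99133  -29.810904]
 [694.92114  -18.956192]
 [685.86194  210.49623 ]]
0.03 228 [0.44870314 0.00404174] [0.65734391 0.15147709]
0.05 71 [0.472777  0.0200176] [0.67944113 0.14350962]
0.056 642 [0.47215384 0.02000834] [0.68170849 0.16183368]
```

View pics/tc.png

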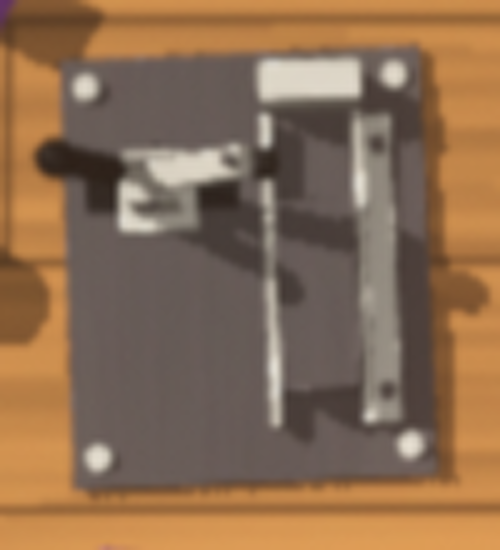

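View pics/sc.png

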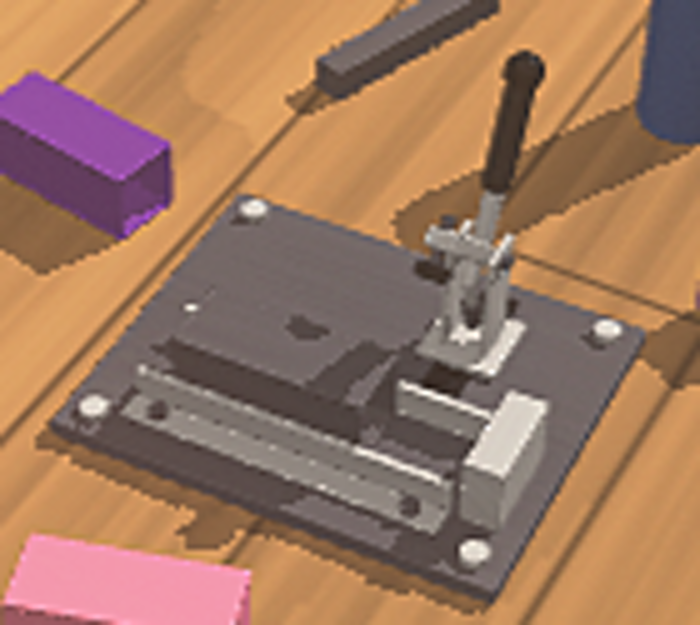

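The top crop shows plate corners with round bolt heads, the bright stop block at rows 58–102, and the ball at crop (52,157), i.e. image (255.4,171.4). The scene crop shows the ball at (524,70), i.e. image (349.8,169). Plate yaw is about 2.3°, and the dark tube lies in the channel. Next I refine these and triangulate the ball.

```bash
python3 - <<'E'
from h import *
im=np.load("top0i.npy");d=np.load("top0.npy");W=cloud("top",d)
yaw=np.radians(2.26);R=np.array([[np.cos(yaw),-np.sin(yaw)],[np.sin(yaw),np.cos(yaw)]]);o=np.array([.5547,.0454])
J=W.copy();J[...,:2]=(W[...,:2]-o)@R
roi=np.zeros((400,640),bool);roi[140:245,250:340]=1
for n,lo,hi in(("tube",.058,.066),("stop",.050,.062)):
    s=roi&(J[...,2]>lo)&(J[...,2]<hi)&(abs(J[...,1])<.06)
    s&= (J[...,0]<.085) if n=="tube" else (J[...,0]>.095)
    l=cv2.connectedComponentsWithStats(s.astype(np.uint8));k=1+l[2][1:,4].argmax();s=l[1]==k
    q=J[s];print(n,len(q),"z",np.median(q[:,2]));print(np.percentile(q[:,:2],[1,50,99],axis=0).round(4).tolist())
    print(cv2.minAreaRect((W[s][:,:2]*1000).astype(np.float32)))
# triangulate ball
def ray(n,uv):
    a=world(n,uv,[0.])[0];b=world(n,uv,[1.])[0];v=b-a;return a,v/np.linalg.norm(v)
for ut,us in(((255.2,171.2),(349.6,169.2)),):
    a,u=ray("top",ut);b,v=ray("scene",us)
    st=np.linalg.lstsq(np.c_[u,-v],b-a,rcond=None)[0];p=a+st[0]*u;q=b+st[1]*v;m=(p+q)/2
    print("ball",p,q,"jig",(m[:2]-o)@R,m[2])
for n in("top","scene"):
    D=np.load(n+"0.npy");Wn=cloud(n,D);c=(171,255) if n=="top" else(169,350)
    for r in range(c[0]-3,c[0]+4): 
        w=Wn[r,c[1]-4:c[1]+5];print(n,r,[(f"{(x[:2]-o)@R*1000}" if 0 else f"{((x[:2]-o)@R)[1]*1000:.0f}/{x[2]*1000:.0f}") for x in w])
# bolts & corners check
for n,uv in(("top",[[245+85/5,140+88/5],[245+394/5,140+74/5],[245+98/5,140+458/5],[245+411/5,140+445/5]]),("scene",[[245+254/5,155+208/5],[245+607/5,155+328/5],[245+93/5,155+405/5],[245+474/5,155+552/5]])):
    for x in uv:
        a,u=ray(n,x);P=a+u*(.018-a[2])/u[2];print(n,"bolt jig",(P[:2]-o)@R*1000)
E
```

```text
tube 415 z 0.06279504175947645
[[-0.0826, -0.023], [-0.0222, 0.0004], [0.0345, 0.025]]
((531.27294921875, 45.24541091918945), (119.47189331054688, 49.49929428100586), 2.36690616607666)
stop 130 z 0.05725473602023902
[[0.1007, -0.0301], [0.1132, -0.0009], [0.1257, 0.0309]]
((667.7115478515625, 51.24626159667969), (25.53554344177246, 63.4730339050293), 2.7904281616210938)
ball [0.60081212 0.19831959 0.17742108] [0.60335748 0.1997432  0.17794333] jig [0.05340628 0.15164332] 0.17768220688872416
top 168 ['184/1', '181/0', '156/191', '152/197', '149/194', '146/195', '144/191', '141/191', '157/11']
top 169 ['184/-2', '159/192', '156/191', '152/202', '149/202', '147/195', '144/190', '141/195', '138/190']
top 170 ['185/-5', '158/199', '155/195', '152/200', '150/192', '147/194', '144/196', '141/191', '138/194']
top 171 ['184/3', '158/195', '156/191', '152/202', '149/198', '146/199', '144/198', '141/196', '138/191']
top 172 ['184/3', '159/193', '155/198', '152/202', '149/203', '146/198', '143/200', '141/191', '139/185']
top 173 ['184/3', '159/190', '156/194', '153/194', '150/193', '147/198', '1
[... 537 characters left out ...]
'144/187', '148/186', '389/-3']
scene 170 ['136/185', '139/183', '132/189', '138/186', '140/186', '140/186', '141/186', '144/186', '379/0']
scene 171 ['137/180', '-881/996', '140/180', '137/183', '137/184', '140/183', '143/182', '375/-1', '380/-4']
scene 172 ['133/180', '137/177', '135/180', '137/180', '138/180', '136/183', '143/178', '372/-3', '372/-2']
top bolt jig [118.78719778 144.99347335]
top bolt jig [119.53235984 -55.59320807]
top bolt jig [-120.87335397  144.67685434]
top bolt jig [-121.08716925  -55.90872801]
scene bolt jig [-111.02426576  140.642775  ]
scene bolt jig [127.75966885 141.52956947]
scene bolt jig [-111.92607636  -58.24997688]
scene bolt jig [128.09035882 -59.01139223]
```

Jig: origin about (0.554, 0.045), yaw about 2.3°. The tube cap is at about jig x = -84 mm, leaving a gap of about 64 mm to the stop face at x ≈ 100. The ball is at jig y ≈ 148.5, so s ≈ +15. I go over behind the cap with the fingers shut.

{"fn": "apply_moves", "kwargs": {"increments": [0,0.05,0.14,0,-0.08,0,0.1,0.28,0,-0.159,0,0.15,0.42,0,-0.159,0,0.2,0.56,0,-0.159,0,0.25,0.7,0,-0.159,0,0.3,0.84,0,-0.159,0,0.34,0.94,0,-0.159,0,0.34,0.94,0,-0.159,0,0.34,0.94,0,-0.159,0,0.34,0.94,0,-0.159], "newtons": 30}}

```text
time_s: 1.95
tcp_pos: [0.355, -0.1837, 0.2447]
ee_rot: [0.0, 1.0, 0.02, 0.0]
force: [-0.5, 0.4, -0.6]
grip_width: 0.004
grip_force: 0.0
```

{"fn": "apply_moves", "kwargs": {"increments": [0,0.05,0.14,0,0,0,0.1,0.28,0,0,0,0.15,0.42,0,0,0,0.2025,0.5625,0,0,0,0.2025,0.5625,0,0,0,0.2025,0.5625,-0.12,0,0,0.2025,0.5625,-0.24,0,0,0.2025,0.5625,-0.36,0,0,0.2025,0.5625,-0.4875,0,0,0.2025,0.5625,-0.4875,0]}}

```text
time_s: 3.2
tcp_pos: [0.433, 0.0408, 0.047]
ee_rot: [-0.0, 1.0, 0.019, -0.004]
force: [-0.2, 0.0, 1.1]
grip_width: 0.006
grip_force: 0.0
```

{"fn": "apply_moves", "kwargs": {"increments": [0,0.015,0.0006,0,0,0,0.03,0.0012,0,0,0,0.04,0.0016,0,0,0,0.05,0.002,0,0,0,0.06,0.0024,0,0,0,0.065,0.0026,0,0,0,0.07,0.0028,0,0,0,0.075,0.003,0,0,0,0.08,0.0032,0,0,0,0.08,0.0032,0,0]}}

```text
time_s: 4.45
tcp_pos: [0.4685, 0.0438, 0.0495]
ee_rot: [-0.0, 1.0, 0.02, 0.0]
force: [-0.5, -0.1, -0.6]
grip_width: 0.01
grip_force: 0.3
```

{"fn": "apply_moves", "kwargs": {"increments": [0,0.008,0.0003,0,0,0,0.016,0.0006,0,0,0,0.024,0.001,0,0,0,0.032,0.0013,0,0,0,0.04,0.0016,0,0,0,0.048,0.002,0,0,0,0.056,0.0023,0,0,0,0.064,0.0026,0,0,0,0.07,0.0029,0,0,0,0.076,0.0031,0,0]}}

```text
time_s: 5.7
tcp_pos: [0.4984, 0.045, 0.0496]
ee_rot: [-0.0, 1.0, 0.02, -0.0]
force: [-2.4, -1.0, 1.1]
grip_width: 0.008
grip_force: 1.0
```

Contact and sliding at about 2.5 N. I advance further, then go slowly.

{"fn": "apply_moves", "kwargs": {"increments": [0,0.005,0.0002,0,0,0,0.01,0.0004,0,0,0,0.015,0.0006,0,0,0,0.02,0.0008,0,0,0,0.025,0.001,0,0,0,0.03,0.0012,0,0,0,0.034,0.0014,0,0,0,0.038,0.0016,0,0,0,0.042,0.0017,0,0,0,0.046,0.0019,0,0]}}

```text
time_s: 6.95
tcp_pos: [0.517, 0.0457, 0.0496]
ee_rot: [-0.0, 1.0, 0.02, -0.0]
force: [-2.2, 0.4, 2.4]
grip_width: 0.011
grip_force: 1.3
```

```bash
python3 - <<'E'
from h import *
im,d=get_image("top");W=cloud("top",d)
yaw=np.radians(2.35);R=np.array([[np.cos(yaw),-np.sin(yaw)],[np.sin(yaw),np.cos(yaw)]]);o=np.array([.5538,.0452])
J=W.copy();J[...,:2]=(W[...,:2]-o)@R
s=(abs(J[...,1])<.03)&(J[...,2]>.045)&(J[...,2]<.075)&(J[...,0]>-.1)&(J[...,0]<.14)
q=J[s];h=np.histogram(q[:,0],np.arange(-.1,.14,.004));print([(int(1000*b),int(n)) for b,n in zip(h[1],h[0])])
print(bot.get_state()["force"],bot.get_state()["tcp_pos"])
E
```

```text
[(-100, 0), (-96, 0), (-92, 0), (-88, 0), (-83, 0), (-79, 0), (-75, 0), (-71, 0), (-67, 0), (-63, 0), (-59, 0), (-55, 0), (-51, 0), (-47, 0), (-43, 0), (-39, 0), (-35, 0), (-31, 0), (-27, 0), (-23, 0), (-19, 0), (-15, 0), (-11, 0), (-7, 0), (-3, 0), (0, 0), (4, 0), (8, 0), (12, 0), (16, 0), (20, 0), (24, 0), (28, 0), (32, 0), (36, 0), (40, 0), (44, 0), (48, 16), (52, 16), (56, 21), (60, 18), (64, 19), (68, 17), (72, 25), (76, 20), (80, 19), (84, 19), (88, 19), (92, 1), (96, 0), (100, 20), (104, 26), (108, 24), (112, 22), (116, 23), (120, 23), (124, 16), (128, 0), (132, 0)]
[-0.70669458  0.69135182 -0.56102802] [0.51737347 0.0457197  0.04964338]
```

The tube's far end is at x ≈ 92 and the stop's face at about 100, so about 8 mm remain. I creep.

{"fn": "apply_moves", "kwargs": {"increments": [0,0.002,0.0001,0,0,0,0.004,0.0002,0,0,0,0.006,0.0002,0,0,0,0.008,0.0003,0,0,0,0.01,0.0004,0,0,0,0.012,0.0005,0,0,0,0.0135,0.0005,0,0,0,0.015,0.0006,0,0,0,0.015,0.0006,0,0,0,0.015,0.0006,0,0]}}

```text
time_s: 8.25
tcp_pos: [0.5231, 0.046, 0.0496]
ee_rot: [-0.0, 1.0, 0.02, 0.0]
force: [-1.5, -0.5, 0.6]
grip_width: 0.003
grip_force: 0.6
```

{"fn": "apply_moves", "kwargs": {"increments": [0,0.0005,0,0,0,0,0.001,0,0,0,0,0.0015,0,0,0,0,0.002,0,0,0,0,0.0025,0,0,0,0,0.0025,0,0,0,0,0.0025,0,0,0,0,0.0025,0,0,0,0,0.0025,0,0,0,0,0.0025,0,0,0]}}

```text
time_s: 9.5
tcp_pos: [0.524, 0.046, 0.0496]
ee_rot: [-0.0, 1.0, 0.02, 0.0]
force: [-1.9, -0.0, 0.3]
grip_width: 0.007
grip_force: 0.8
```

{"fn": "apply_moves", "kwargs": {"increments": [0,0.0005,0,0,0,0,0.001,0,0,0,0,0.0015,0,0,0,0,0.002,0,0,0,0,0.0025,0,0,0,0,0.0025,0,0,0,0,0.0025,0,0,0,0,0.0025,0,0,0,0,0.0025,0,0,0,0,0.0025,0,0,0]}}

```text
time_s: 10.75
tcp_pos: [0.525, 0.046, 0.0496]
ee_rot: [-0.0, 1.0, 0.02, 0.0]
force: [-1.1, -1.0, -0.2]
grip_width: 0.008
grip_force: 0.7
```

{"fn": "apply_moves", "kwargs": {"increments": [0,0.0005,0,0,0,0,0.001,0,0,0,0,0.0015,0,0,0,0,0.002,0,0,0,0,0.0025,0,0,0,0,0.0025,0,0,0,0,0.0025,0,0,0,0,0.0025,0,0,0,0,0.0025,0,0,0,0,0.0025,0,0,0]}}

```text
time_s: 12.0
tcp_pos: [0.526, 0.046, 0.0496]
ee_rot: [-0.0, 1.0, 0.02, 0.0]
force: [-1.3, 0.4, -0.2]
grip_width: 0.005
grip_force: 0.7
```

{"fn": "apply_moves", "kwargs": {"increments": [0,0.0005,0,0,0,0,0.001,0,0,0,0,0.0015,0,0,0,0,0.002,0,0,0,0,0.0025,0,0,0,0,0.0025,0,0,0,0,0.0025,0,0,0,0,0.0025,0,0,0,0,0.0025,0,0,0,0,0.0025,0,0,0]}}

```text
time_s: 13.25
tcp_pos: [0.5269, 0.046, 0.0496]
ee_rot: [-0.0, 1.0, 0.02, 0.0]
force: [-1.7, -0.2, -0.3]
grip_width: 0.004
grip_force: 0.6
```

{"fn": "apply_moves", "kwargs": {"increments": [0,0.0005,0,0,0,0,0.001,0,0,0,0,0.0015,0,0,0,0,0.002,0,0,0,0,0.0025,0,0,0,0,0.0025,0,0,0,0,0.0025,0,0,0,0,0.0025,0,0,0,0,0.0025,0,0,0,0,0.0025,0,0,0]}}

```text
time_s: 14.5
tcp_pos: [0.5272, 0.046, 0.0496]
ee_rot: [-0.0, 1.0, 0.02, -0.001]
force: [-4.8, 0.0, 5.0]
grip_width: 0.003
grip_force: 2.6
```

Stop contact: the TCP is now lagging and the force is rising. I step to 12–15 N.

{"fn": "apply_moves", "kwargs": {"increments": [0,0.0005,0,0,0,0,0.001,0,0,0,0,0.0015,0,0,0,0,0.002,0,0,0,0,0.002,0,0,0,0,0.002,0,0,0,0,0.002,0,0,0,0,0.002,0,0,0,0,0.002,0,0,0,0,0.002,0,0,0]}}

```text
time_s: 15.75
tcp_pos: [0.5272, 0.046, 0.0495]
ee_rot: [-0.0, 1.0, 0.02, -0.001]
force: [-7.2, -0.6, 4.0]
grip_width: 0.005
grip_force: 3.3
```

{"fn": "apply_moves", "kwargs": {"increments": [0,0.0006,0,0,0,0,0.0012,0,0,0,0,0.0018,0,0,0,0,0.0024,0,0,0,0,0.003,0,0,0,0,0.0036,0,0,0,0,0.0036,0,0,0,0,0.0036,0,0,0,0,0.0036,0,0,0,0,0.0036,0,0,0]}}

```text
time_s: 17.0
tcp_pos: [0.5271, 0.046, 0.0493]
ee_rot: [-0.0, 1.0, 0.02, -0.003]
force: [-9.1, -1.3, 7.8]
grip_width: 0.006
grip_force: 4.7
```

{"fn": "apply_moves", "kwargs": {"increments": [0,0.0006,0,0,0,0,0.0012,0,0,0,0,0.0018,0,0,0,0,0.0024,0,0,0,0,0.003,0,0,0,0,0.0034,0,0,0,0,0.0034,0,0,0,0,0.0034,0,0,0,0,0.0034,0,0,0,0,0.0034,0,0,0]}}

```text
time_s: 18.25
tcp_pos: [0.5272, 0.0461, 0.0492]
ee_rot: [-0.0, 1.0, 0.021, -0.004]
force: [-11.6, -0.8, 8.7]
grip_width: 0.003
grip_force: 6.0
```

```bash
python3 - <<'E'
from h import *
im,d=get_image("top");W=cloud("top",d)
yaw=np.radians(2.35);R=np.array([[np.cos(yaw),-np.sin(yaw)],[np.sin(yaw),np.cos(yaw)]]);o=np.array([.5538,.0452])
J=W.copy();J[...,:2]=(W[...,:2]-o)@R
s=(abs(J[...,1])<.03)&(J[...,2]>.045)&(J[...,2]<.075)&(J[...,0]>.08)&(J[...,0]<.14)
q=J[s];h=np.histogram(q[:,0],np.arange(.08,.14,.004));print([(int(1000*b),int(n)) for b,n in zip(h[1],h[0])])
s=bot.get_state();print(s["force"],s["tcp_pos"],s["torque"])
E
```

```text
[(80, 18), (84, 17), (88, 22), (92, 21), (96, 19), (100, 19), (104, 23), (108, 26), (112, 24), (116, 22), (120, 23), (124, 16), (128, 0), (132, 0), (136, 0)]
[-11.84668966  -0.50770609   9.54578071] [0.52713882 0.04607773 0.04914996] [-0.15341999  1.74123127  0.01831838]
```

{"fn": "apply_moves", "kwargs": {"increments": [0,0.0006,0,0,0,0,0.0012,0,0,0,0,0.0018,0,0,0,0,0.0024,0,0,0,0,0.0028,0,0,0,0,0.0028,0,0,0,0,0.0028,0,0,0,0,0.0028,0,0,0,0,0.0028,0,0,0,0,0.0028,0,0,0]}}

```text
time_s: 19.55
tcp_pos: [0.5272, 0.0461, 0.049]
ee_rot: [-0.0, 1.0, 0.021, -0.005]
force: [-13.4, -1.0, 10.3]
grip_width: 0.004
grip_force: 7.1
```

Seated at about 13.4 N. I back off, lift and move to the handle's +y side.

{"fn": "apply_moves", "kwargs": {"increments": [0,-0.05,0,0,0,0,-0.1,0,0,0,0,-0.1,0,0.15,0,0,-0.1,0,0.3,0,0,-0.1,0,0.45,0,0,-0.1,0,0.6,0,0,-0.05,0.1,0.6,0,0,0,0.22,0.6,0,0,0.08,0.34,0.6,0,0,0.164,0.46,0.6,0]}}

```text
time_s: 20.8
tcp_pos: [0.6003, 0.232, 0.2904]
ee_rot: [-0.0, 1.0, 0.02, 0.002]
force: [0.7, -1.0, 0.1]
grip_width: 0.006
grip_force: 0.0
```

{"fn": "apply_moves", "kwargs": {"increments": [0,0,0.05,0,0,0,0,0.05,0,0,0,0,0.05,0,0,0,0,0.05,-0.1,0,0,0,0.05,-0.2,0,0,0,0.05,-0.22,0,0,0,0.05,-0.22,0,0,0,0.05,-0.22,0,0,0,0.05,-0.22,0,0,0,0.05,-0.22,0]}}

```text
time_s: 22.05
tcp_pos: [0.5986, 0.2502, 0.2025]
ee_rot: [-0.0, 1.0, 0.02, 0.001]
force: [-0.3, -0.2, -0.3]
grip_width: 0.006
grip_force: 0.0
```

```bash
python3 - <<'E'
from h import *
im,d=get_image("scene")
cv2.imwrite("pics/s2.png",cv2.resize(im[110:290,240:440],None,fx=3.3,fy=3.3,interpolation=cv2.INTER_CUBIC))
W=cloud("scene",d)
s=bot.get_state();print(s["force"],s["tcp_pos"],proj("scene",s["tcp_pos"]+[0,0,-.022]))
E
```

```text
[-1.05691865  0.05487563 -0.24852345] [0.5984868  0.25012819 0.20227975] [[355.44224364 159.0379008 ]]
```

View pics/s2.png

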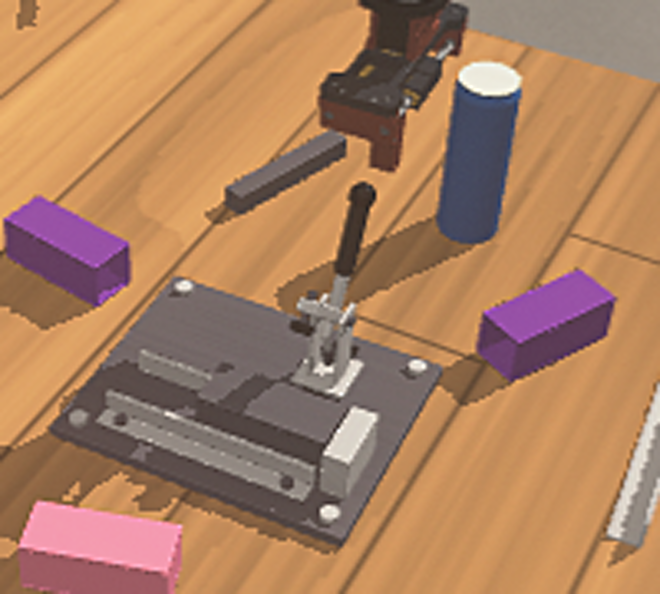

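The tube sits against the stop. The fingertips, at crop (385,165), are just beyond the ball at (362,193). I feel for the ball.

{"fn": "apply_moves", "kwargs": {"increments": [0,0,-0.015,0,0,0,0,-0.03,0,0,0,0.002,-0.045,0,0,0,0.002,-0.055,0,0,0,0.002,-0.06,0,0,0,0.003,-0.065,0,0,0,0.003,-0.07,0,0,0,0.003,-0.075,0,0,0,0.003,-0.075,0,0,0,0.003,-0.075,0,0]}}

```text
time_s: 23.35
tcp_pos: [0.5994, 0.2201, 0.2016]
ee_rot: [-0.0, 1.0, 0.02, -0.0]
force: [-0.8, -0.6, -0.2]
grip_width: 0.008
grip_force: 0.0
```

{"fn": "apply_moves", "kwargs": {"increments": [0,0,-0.002,0,0,0,0,-0.004,0,0,0,0,-0.006,0,0,0,0,-0.008,0,0,0,0,-0.01,0,0,0,0,-0.012,0,0,0,0,-0.014,0,0,0,0,-0.015,0,0,0,0,-0.015,0,0,0,0,-0.015,0,0]}}

```text
time_s: 24.6
tcp_pos: [0.5995, 0.2152, 0.2021]
ee_rot: [-0.001, 1.0, 0.02, 0.0]
force: [-0.6, 5.6, 1.5]
grip_width: 0.007
grip_force: 2.8
```

Contact at about 5.6 N. I push the handle over.

{"fn": "apply_moves", "kwargs": {"increments": [0,0,-0.01,0,0,0,0.001,-0.02,0,0,0,0.001,-0.03,0,0,0,0.002,-0.04,0,0,0,0.002,-0.05,0,0,0,0.003,-0.06,0,0,0,0.003,-0.07,0,0,0,0.003,-0.08,0,0,0,0.004,-0.09,0,0,0,0.004,-0.1,0,0]}}

```text
time_s: 25.85
tcp_pos: [0.6023, 0.1756, 0.2031]
ee_rot: [-0.002, 1.0, 0.02, 0.002]
force: [0.5, 6.0, 5.4]
grip_width: 0.004
grip_force: 3.3
```

{"fn": "apply_moves", "kwargs": {"increments": [0,0,-0.006,0,0,0,0,-0.012,0,0,0,0.001,-0.018,0,0,0,0.001,-0.024,0,0,0,0.001,-0.03,0,0,0,0.001,-0.035,0,0,0,0.002,-0.04,0,0,0,0.002,-0.045,0,0,0,0.002,-0.045,0,0,0,0.002,-0.045,0,0]}}

```text
time_s: 27.1
tcp_pos: [0.6015, 0.1558, 0.2014]
ee_rot: [0.0, 1.0, 0.02, -0.0]
force: [0.2, 2.0, 0.9]
grip_width: 0.004
grip_force: 0.9
```

```bash
python3 - <<'E'
from h import *
im,d=get_image("scene")
cv2.imwrite("pics/s3.png",cv2.resize(im[120:270,260:420],None,fx=4,fy=4,interpolation=cv2.INTER_CUBIC))
E
```

```text
(no output)
```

View pics/s3.png

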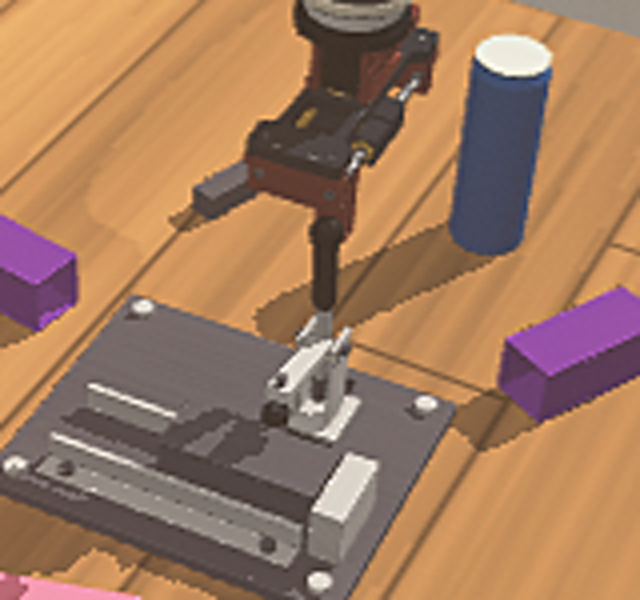

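The handle is just past upright (ball at crop (325,230)), the finger is in contact and the force is falling. I take small steps to the snap.

{"fn": "apply_moves", "kwargs": {"increments": [0,0,-0.001,0,0,0,0,-0.002,0,0,0,0,-0.003,0,0,0,0,-0.004,0,0,0,0,-0.005,0,0,0,0,-0.006,0,0,0,0,-0.007,0,0,0,0,-0.008,0,0,0,0,-0.008,0,0,0,0,-0.008,0,0]}}

```text
time_s: 28.4
tcp_pos: [0.6018, 0.1527, 0.2017]
ee_rot: [-0.0, 1.0, 0.02, -0.0]
force: [-0.4, 0.8, -0.9]
grip_width: 0.001
grip_force: 0.6
```

{"fn": "apply_moves", "kwargs": {"increments": [0,0,-0.001,0,0,0,0,-0.002,0,0,0,0,-0.003,0,0,0,0,-0.004,0,0,0,0,-0.005,0,0,0,0,-0.006,0,0,0,0,-0.006,0,0,0,0,-0.006,0,0,0,0,-0.006,0,0,0,0,-0.006,0,0]}}

```text
time_s: 29.65
tcp_pos: [0.6018, 0.1504, 0.2016]
ee_rot: [-0.0, 1.0, 0.02, 0.0]
force: [1.1, 0.4, -0.5]
grip_width: 0.007
grip_force: 0.3
```

```bash
cat > t.py <<'E'
from h import *
import sys
s=bot.get_state()
im,d=get_image("scene");cv2.imwrite("pics/%s.png"%sys.argv[1],cv2.resize(im[140:260,280:400],None,fx=5,fy=5,interpolation=cv2.INTER_CUBIC))
# ball centre: darkest blob just below the fingertip
print(s["tcp_pos"],s["force"],s["time_s"])
E
python3 t.py s4
```

```text
[0.601812   0.15038743 0.2016413 ] [ 1.10325502  0.44777351 -0.50289011] 29.65
```

{"fn": "apply_moves", "kwargs": {"increments": [0,0,-0.001,0,0,0,0,-0.002,0,0,0,0,-0.003,0,0,0,0,-0.004,0,0,0,0,-0.005,0,0,0,0,-0.005,0,0,0,0,-0.005,0,0,0,0,-0.005,0,0,0,0,-0.005,0,0,0,0,-0.005,0,0]}}

```text
time_s: 30.95
tcp_pos: [0.6018, 0.1484, 0.2016]
ee_rot: [-0.0, 1.0, 0.02, 0.0]
force: [0.2, 0.9, 0.3]
grip_width: -0.002
grip_force: 0.1
```

```bash
python3 t.py s5
```

```text
[0.60179913 0.14839327 0.20164131] [0.17294464 0.89707511 0.30542108] 30.95
```

View pics/s5.png

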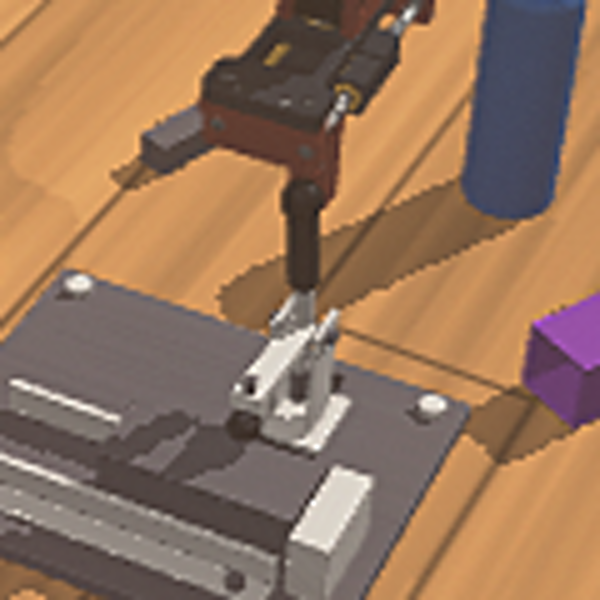

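Not snapped yet: the ball at (303,198) still rests on the finger. I continue.

{"fn": "apply_moves", "kwargs": {"increments": [0,0,-0.001,0,0,0,0,-0.002,0,0,0,0,-0.003,0,0,0,0,-0.004,0,0,0,0,-0.004,0,0,0,0,-0.004,0,0,0,0,-0.004,0,0,0,0,-0.004,0,0,0,0,-0.004,0,0,0,0,-0.004,0,0]}}

```text
time_s: 32.25
tcp_pos: [0.6018, 0.1468, 0.2016]
ee_rot: [-0.0, 1.0, 0.02, -0.0]
force: [0.5, 0.2, -0.4]
grip_width: 0.005
grip_force: 0.0
```

```bash
python3 t.py s6; python3 - <<'E'
import cv2,numpy as np
a,b=cv2.imread("pics/s5.png"),cv2.imread("pics/s6.png");c=cv2.imread("pics/s4.png")
f=lambda p,q:np.abs(p.astype(int)-q)[190:450].mean()
print(f(a,c),f(a,b))
E
```

```text
[0.60178019 0.14678231 0.20162174] [ 0.45033104  0.17298107 -0.38131826] 32.25
1.2896068376068377 3.193371794871795
```

Grip force is down to 0.0 and the image changed by a lot more than before, so it has probably snapped. I check.

View pics/s6.png

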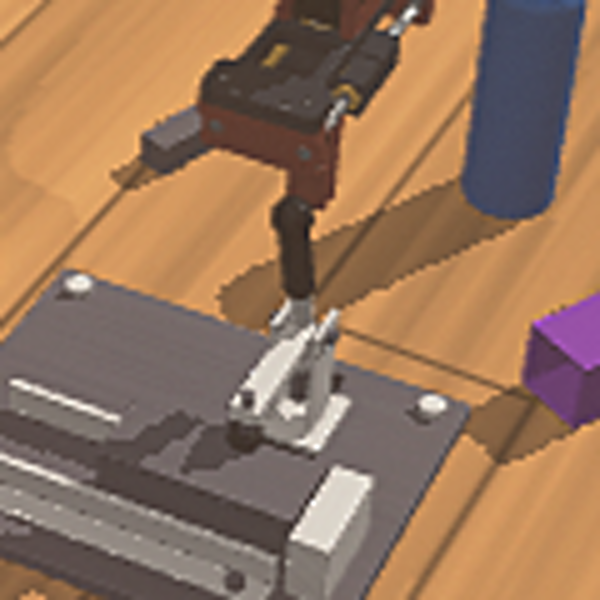

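The clamp snapped shut: the handle jumped to (293,217), clear of the finger, and the pad is down at (240,435) on the tube. I retreat to +y, then up.

{"fn": "apply_moves", "kwargs": {"increments": [0,0,0.04,0,0,0,0,0.08,0,0,0,0,0.12,0,0,0,0,0.16,0,0,0,0,0.16,0.1,0,0,0,0.16,0.2,0,0,0,0.16,0.25,0,0,0,0.16,0.25,0,0,0,0.16,0.25,0,0,0,0.16,0.25,0]}}

```text
time_s: 33.55
tcp_pos: [0.601, 0.2108, 0.3]
ee_rot: [0.0, 1.0, 0.02, -0.001]
force: [0.0, 0.0, -0.1]
grip_width: 0.006
grip_force: 0.0
```

```bash
python3 t.py s7; python3 - <<'E'
from h import *
im,d=get_image("top");W=cloud("top",d)
yaw=np.radians(2.35);R=np.array([[np.cos(yaw),-np.sin(yaw)],[np.sin(yaw),np.cos(yaw)]]);o=np.array([.5538,.0452])
J=W.copy();J[...,:2]=(W[...,:2]-o)@R
s=(abs(J[...,1])<.03)&(J[...,2]>.045)&(J[...,2]<.075)&(J[...,0]>-.1)&(J[...,0]<.14)
q=J[s];h=np.histogram(q[:,0],np.arange(-.04,.14,.004));print([(round(1000*b),int(n)) for b,n in zip(h[1],h[0])])
E
```

```text
[0.60101004 0.21076961 0.2999903 ] [ 0.02931417  0.02860788 -0.07557452] 33.55
[(-40, 0), (-36, 0), (-32, 0), (-28, 0), (-24, 0), (-20, 19), (-16, 20), (-12, 18), (-8, 16), (-4, 24), (0, 23), (4, 17), (8, 17), (12, 24), (16, 21), (20, 19), (24, 21), (28, 22), (32, 18), (36, 17), (40, 21), (44, 22), (48, 15), (52, 16), (56, 19), (60, 16), (64, 18), (68, 17), (72, 23), (76, 21), (80, 20), (84, 21), (88, 18), (92, 22), (96, 18), (100, 22), (104, 23), (108, 24), (112, 23), (116, 23), (120, 23), (124, 17), (128, 0), (132, 0), (136, 0)]
```

View pics/s7.png

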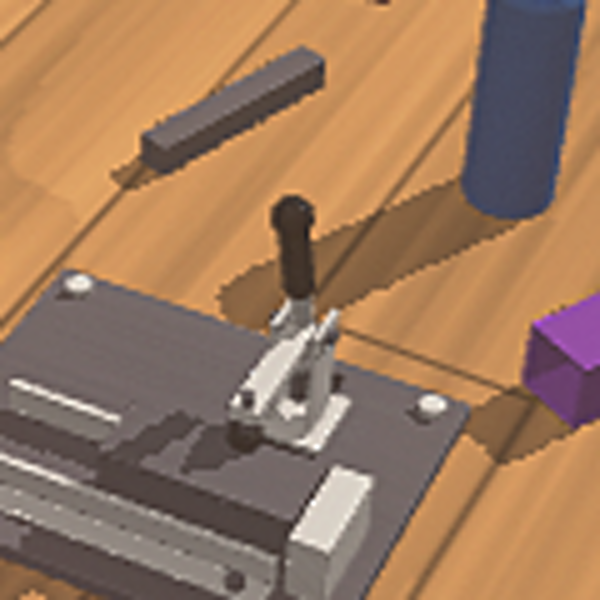

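The clamp stays shut (ball at (293,217), pad down on the tube). The tube spans jig x ≈ -20 to 100, so it is home, and the robot is clear. I hand in.

```bash
python3 -c "
from station import job
print(job.sign_off())"
```

```text
the job is handed in; nothing more can be done
None
```

The tube is home against the stop, seated at about 13 N; the clamp snapped shut with its pad down on the tube, the robot is clear of everything, and the job is handed in at about 34 s (no verdict was returned).

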